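# Sort bearing rings into the warming pan and slide it onto the hot plate's warming place

## Task

Slide the empty pan along the hot plate, never lifting or tipping it, from the warming place to the middle of the loading place and let go; then put every sound bearing ring flat on the pan's floor and every ring with a casting stub into the reject bin. When all are sorted, slide the loaded pan back to the middle of the warming place, let go, and only then push the hot plate's switch lever fully over to on. Leave the bottle, tub and wrench where they are.

Things in the scene. Friction and masses are not known exactly. Their poses are not given: they have to be found in the camera images.
- hotplate: bench hot plate, fixed: flat grey slab 240 mm deep (x) by 460 mm wide (y), top 30 mm above the bench, on which the pan slides; a 50 mm grey control strip of the same height behind it (+x) carries the switch lever. Origin at bench level under the centre of the slab, x away from the robot, y along the slab
- warm_mark: warming place drawn flat on the slab: dark target of concentric bands, 214 mm across; origin at its centre on the slab's top. It is at one end of the slab, left or right; the pan stands about there at the start
- load_mark: loading place drawn flat on the slab: one thin dark circle, 214 mm across; origin at its centre on the slab's top. It is at the other end of the slab, about 220 mm from the warming place
- pan: round aluminium pan, 0.55 kg, 200 mm across, 50 mm high, wall 5 mm, floor 5 mm thick and about 186 mm across inside; origin under the centre of its floor, z up. One straight black handle points along its own -x (roughly towards the robot): a bar 20 mm wide and 16 mm thick from 100 to 203 mm out, its middle 42 mm above the pan's underside
- ring_1: plain steel bearing ring lying flat: 60 mm outside diameter, 42 mm bore, 40 mm high, 0.12 kg; origin in the middle of the ring (20 mm above its underside), z along its axis. May be absent.
- ring_2: plain steel bearing ring lying flat: 60 mm outside diameter, 42 mm bore, 40 mm high, 0.12 kg; origin in the middle of the ring (20 mm above its underside), z along its axis. May be absent.
- ring_3: plain steel bearing ring lying flat: 60 mm outside diameter, 42 mm bore, 40 mm high, 0.12 kg; origin in the middle of the ring (20 mm above its underside), z along its axis. May be absent.
- ring_4: plain steel bearing ring lying flat: 60 mm outside diameter, 42 mm bore, 40 mm high, 0.12 kg; origin in the middle of the ring (20 mm above its underside), z along its axis. May be absent.
- ring_5: reject bearing ring lying flat: the same 60 mm x 42 mm bore x 40 mm steel ring, but with a casting stub (a block 18 mm wide, 26 mm high) left sticking 25 mm out of its side along its own +x; origin in the middle of the ring (20 mm above its underside), z along its axis; 0.12 kg. May be absent.
- ring_6: reject bearing ring lying flat: the same 60 mm x 42 mm bore x 40 mm steel ring, but with a casting stub (a block 18 mm wide, 26 mm high) left sticking 25 mm out of its side along its own +x; origin in the middle of the ring (20 mm above its underside), z along its axis; 0.12 kg. May be absent.
- reject_bin: fixed open yellow bin, 140 mm (x) by 190 mm (y) outside, 60 mm high, wall and floor 5 mm; origin under its centre, at bench level
- switch (a joint): the hot plate's black toggle lever, rad: near 0 = off (leaning to the slab's -y end), 1.0 = fully on (leaning to the +y end); it swings in the slab's y-z plane and stays where left
- switch_tip (a point): the tip of that lever, 70 mm long, about 100 mm above the bench, on the middle of the control strip
- oil_bottle: bystander: grey oil bottle, 70 mm across, 150 mm high; origin under its base
- grease_tub: bystander: white tub with black lid, 80 mm across, 75 mm high; origin under its base
- wrench: bystander: steel wrench 200 mm long lying on the bench along its own x; origin under its middle

How it is judged:
By the outcome, as a careful person would: the job done as asked, in the order asked, and still so for the second after the job is handed in, with the robot touching nothing.
Of ring_1, ring_2, ring_3, ring_4, ring_5, ring_6 only 4 to 6 are there at a start; the rules pass over those that are not, and their reading is None.
At some moment in a run one of ring_1, ring_2, ring_3, ring_4, ring_5, ring_6, pan may be knocked a few centimetres aside while the robot is not near it.
It also fails if it takes over 210 s, if anything falls off the work surface, if the arm or the gripper's body presses on something with over 40 N, if the wrist force passes 120 N, or if a joint passes its speed limit or range.

## Robot

A 6-joint arm with a two-finger parallel gripper is mounted at the origin on the work surface. World frame = base frame: x ahead of the robot, y to its left, z up, the work surface at z = 0. Lengths are in m, angles in degrees, forces in N, time in s.
With the tool pointing down it reaches from about 0.35 to 0.875 m from the base axis. Payload 4.2 kg.
Tool frame: the origin (TCP) lies on the centre line of the jaws, within the pads' length; the fingertips stand r.tip_extent ahead of it and the grasp point (between the pads) lies 11 mm behind it (r.tip_extent is the distance from the TCP to the fingertips, in m); z points along the fingers, y is the line along which they close (so a half turn about z gives the same grasp; the last joint's range is limited). The gripper opens to 87 mm and grips with 3 to 60 N. Pads are 19 mm wide; open, the fingers measure 117 mm over their backs; the gripper's body (75 mm by 190 mm) begins 51 mm behind the grasp point.
Start: joints at [-54.167, 22.042, 0.453, 0, -68.411, -14.817], TCP at [0.224, -0.583, 0.231] pointing down, gripper open.
Joint ranges: [-179.83, 179.83], [-69.29, 118.12], [-61.27, 80.66], [-181.25, 117.63], [-171.15, -9.14], [-177.46, 177.46]. Speed limits (degrees/s): [159.86, 159.86, 180, 180, 180, 180].

## Interface

Orientations are given as a 3x3 rotation matrix whose columns are the frame's x, y, z axes.
In Python, from station import r gives the robot as it stands.
- The arm moves only by the shell command python3 -m jog 'ROWS'. ROWS is text: rows parted by semicolons, each of 5 numbers parted by spaces: the opening, from 0 (shut) to 1 (fully open), then the shift along the world's x, y, z in mm, then the turn about the world's z in degrees. In form: hand dx dy dz roll; .... A call has 1 to 5 rows; each row shifts and turns the commanded pose from where the row before left it; what a row does not reach is not made up. A row lasts 1/8 s, in which the tool goes at most 62.5 mm and 10.7 degrees, less where a joint would pass 70% of its speed; a pose out of reach is approached as far as the arm can. A call is refused whole if a number of a shift passes 62.5 or a number of a turn 10.7, either way. A call with a gripper value outside its range is refused whole. The fingers move at their own pace and stop on an object; the grip force is fixed at half the most. Time passes only in rows, so rows that do not move let the fingers close. It gives the time, the measured TCP pose, the force, the opening and the grip force at its end, in the units of the state.
- r.sense(): the state, without advancing time (a new reading comes with each control period).
- r.capture(name): name is "scene" or "top" or "wrist"; returns a dict with "pixels" (420x560x3 uint8, red, green, blue), "fovy" (degrees; the focal length in pixels is half the picture's height over the tangent of half this angle, whatever the lens; pixels are square), "cx", "cy" (the principal point, pixels), "origin" and "orientation" of the camera in the world; the wrist camera has in their place "T_tool_cam" (4x4, takes a point from camera to tool coordinates, whose origin is the TCP and whose axes are the flange's). Camera axes: x right, y down, z forward; pixel columns grow to the right and rows downward; lengths in m; the calibration is good to about 2 mm. The wrist camera is an equidistant fisheye: a pixel r from the principal point sees the ray r / f radians off the axis. A picture is of the moment at which its call begins: read the wrist's pose just before it. There is no depth.
- r.finish_job(): hands the job in; it is judged then, once.
The state is a dict: "time_s": time; "joints": joint angles; "joint_velocities": joint speeds; "effort": joint torques, N m; "tcp_pos": TCP position; "ee_rot": TCP orientation; "wrist_force": force on the tool from outside, world axes, zero at the start; "moment": the same for the moment, N m; "gripper_width": opening from 0.0 (shut) to 1.0 (fully open); "gripper_force": force on a finger pad.
Only numpy, scipy, OpenCV 4.12 (cv2) and the standard library are available. Lean on these libraries where they do the work, as an engineer would, in place of code of your own. Each camera call takes 0.05 s, during which the arm holds its last target. There are 200 camera calls.

## Working session

There is one attempt and no reset: what is moved stays moved. The work goes in short steps, Python scripts to look and compute and a shell command to move; the robot and the scene stay as the last step left them, time stands still between calls to the robot, and variables do not carry over. Pictures are saved under pics/ and viewed, at most 14 in all, crops included, and the job is handed in when it is done.

```bash
ls; mkdir -p pics; python3 - <<'E'
from station import r
import cv2
s=r.sense();print(s, r.tip_extent)
for n in("scene","top"):
    c=r.capture(n);cv2.imwrite(f"pics/{n}0.png",c["pixels"][:,:,::-1]);print({k:v for k,v in c.items() if k!="pixels"})
E
```

```text
pics
{'time_s': 0.0, 'joints': array([-5.41679913e+01,  2.20890568e+01,  3.76697362e-01, -2.93901111e-02,
       -6.84111152e+01, -1.48171677e+01]), 'joint_velocities': array([-0.00200954, -0.06537712,  0.00641286,  0.01529076, -0.01450323,
       -0.05523704]), 'effort': array([-4.01527166e-05, -3.90666103e+01,  1.87400204e+01,  4.21988279e+00,
        1.08742638e-02, -2.04667986e-04]), 'tcp_pos': array([ 0.22393117, -0.58285046,  0.22945546]), 'ee_rot': array([[-9.33555381e-01, -3.58432121e-01, -8.74858350e-04],
       [-3.58433178e-01,  9.33553186e-01,  2.02635403e-03],
       [ 9.04164265e-05,  2.20529197e-03, -9.99997564e-01]]), 'wrist_force': array([ 0.23744945,  0.42849237, -0.41633174]), 'moment': array([ 0.04546437,  0.05471294, -0.04771263]), 'gripper_force': 0.0, 'gripper_width': 0.9979324489991767} 0.008
{'fovy': 46.17118287995112, 'cx': 284.5647501224892, 'cy': 204.00912158367922, 'origin': array([ 1.24702243, -0.34939344,  1.30888163]), 'orientation': array([[ 0.42309044,  0.76895219, -0.47927759],
       [ 0.90602515, -0.35282838,  0.23373182],
       [ 0.01062586, -0.53312725, -0.84596834]])}
{'fovy': 49.49083036761661, 'cx': 271.92114485720043, 'cy': 213.58833174188965, 'origin': array([0.44175397, 0.00852273, 1.49163647]), 'orientation': array([[-2.12719821e-02, -9.96207680e-01,  8.43668189e-02],
       [-9.99772299e-01,  2.13386535e-02, -1.11512260e-04],
       [-1.68918495e-03, -8.43499806e-02, -9.96434758e-01]])}
```

View pics/top0.png

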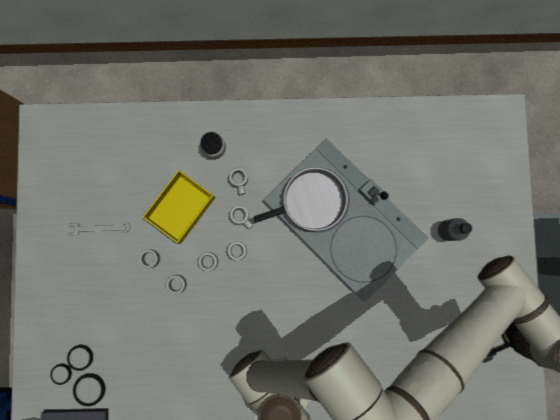

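View pics/scene0.png

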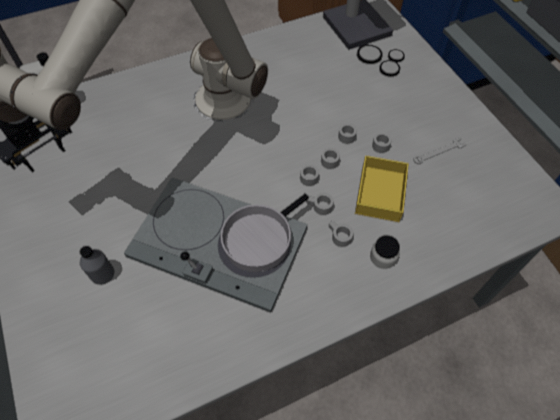

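The top view shows stub rings at (238,178) and (239,215), and plain rings at (236,251), (207,261), (150,258) and (177,284). The pan is at (314,199) with its handle pointing left to (250,220), the load circle is at (363,249) and the lever tip is near (384,195). The scene view agrees.

```bash
cat > vis.py <<'E'
import numpy as np, cv2
from station import r
def cap(n):
    s=r.sense(); c=r.capture(n); c["n"]=n
    c["f"]=c["pixels"].shape[0]/2/np.tan(np.radians(c["fovy"]/2))
    if n=="wrist":
        T=c["T_tool_cam"]; c["orientation"]=s["ee_rot"]@T[:3,:3]; c["origin"]=s["tcp_pos"]+s["ee_rot"]@T[:3,3]
    c["bgr"]=np.ascontiguousarray(c["pixels"][:,:,::-1]); return c
def onplane(c,uv,z):
    uv=np.atleast_2d(np.asarray(uv,float)); d=(uv-[c["cx"],c["cy"]])/c["f"]
    if c["n"]=="wrist":
        t=np.linalg.norm(d,axis=1,keepdims=True)+1e-9; d=np.hstack([d/t*np.sin(t),np.cos(t)])
    else: d=np.hstack([d,np.ones((len(d),1))])
    w=d@c["orientation"].T; o=c["origin"]
    return (o+w*((z-o[2])/w[:,2:]))[:,:2]
def project(c,P):
    q=(np.atleast_2d(P)-c["origin"])@c["orientation"]
    if c["n"]=="wrist":
        rho=np.linalg.norm(q[:,:2],axis=1,keepdims=True)+1e-9
        p=q[:,:2]/rho*np.arctan2(rho,q[:,2:])*c["f"]
    else: p=q[:,:2]/q[:,2:]*c["f"]
    return p+[c["cx"],c["cy"]]
def rectify(c,z,x0,x1,y0,y1,res=1.0):
    """orthophoto of plane z, res px/mm; row down=-x, col right=-y. returns image; px->(x1-row/res/1000, y1-col/res/1000)"""
    h=int((x1-x0)*1000*res); w=int((y1-y0)*1000*res)
    X,Y=np.meshgrid(x1-np.arange(h)/res/1000,y1-np.arange(w)/res/1000,indexing="ij")
    p=project(c,np.stack([X,Y,np.full_like(X,z)],-1).reshape(-1,3)).reshape(h,w,2).astype(np.float32)
    return cv2.remap(c["bgr"],p[...,0],p[...,1],cv2.INTER_CUBIC)
def circles(c,z,box,rmin,rmax,mind,p2=18,res=1.0):
    g=cv2.cvtColor(rectify(c,z,*box,res),cv2.COLOR_BGR2GRAY)
    h=cv2.HoughCircles(g,cv2.HOUGH_GRADIENT_ALT if 0 else cv2.HOUGH_GRADIENT,1,mind*res,param1=80,param2=p2,minRadius=int(rmin*res),maxRadius=int(rmax*res))
    return [] if h is None else [(round(box[1]-v/res/1000,4),round(box[3]-u/res/1000,4),round(rr/res,1)) for u,v,rr in h[0].tolist()]
E
python3 - <<'E'
from vis import *
c=cap("top")
box=(.25,.85,-.35,.45)
im=rectify(c,.04,*box,1); 
for k,a in {"ring":(.04,(.25,.85,0,.45),27,32,45,14),"pan":(.08,(.3,.8,-.35,.1),94,106,300,14),"load":(.03,(.3,.7,-.45,.05),104,110,300,14)}.items():
    L=circles(c,*a); print(k,L)
    if k=="ring":
        for x,y,q in L: cv2.circle(im,(int((.45-y)*1000),int((.85-x)*1000)),int(q),(0,0,255),1)
cv2.imwrite("pics/ort.png",im)
# hotplate corners, handle, lever, bin from hand-picked pixels
print("plate",onplane(c,[(325,139),(263,203),(365,301),(428,240)],.03).round(3).tolist())
print("lever",onplane(c,[(384,195)],.1),"base",onplane(c,[(372,190)],.03))
b=cv2.inRange(cv2.cvtColor(c["bgr"],cv2.COLOR_BGR2HSV),(20,120,60),(35,255,255))
k=max(cv2.findContours(b,0,2)[0],key=cv2.contourArea);print("bin",cv2.boxPoints(cv2.minAreaRect(k)).round(),onplane(c,[cv2.minAreaRect(k)[0]],.05))
E
```

```text
ring [(0.4175, 0.2165, 28.1), (0.5655, 0.1145, 28.0), (0.4485, 0.1245, 27.9), (0.3525, 0.3145, 28.0), (0.4305, 0.3995, 31.4), (0.6815, 0.1205, 28.0), (0.8065, 0.2015, 30.3)]
pan [(0.6065, -0.1275, 99.9)]
load [(0.4435, -0.2805, 105.0)]
plate [[0.806, -0.17], [0.6, 0.036], [0.281, -0.28], [0.47, -0.489]]
lever [[ 0.60954615 -0.3373764 ]] base [[ 0.63508454 -0.31669475]]
bin [[142. 217.]
 [178. 168.]
 [215. 196.]
 [179. 245.]] [[0.59274602 0.3054052 ]]
```

View pics/ort.png

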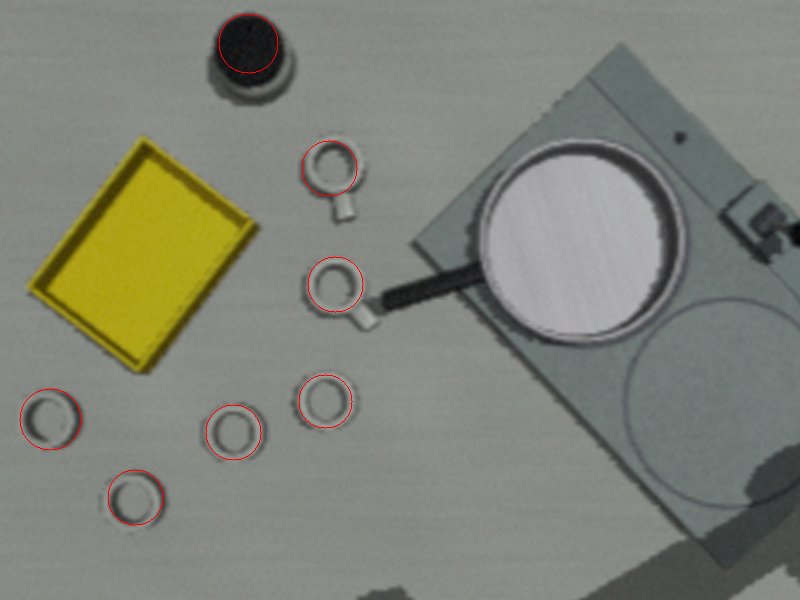

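The orthophoto is at 1 mm/px. It confirms the stub rings at about (0.681,0.119) and (0.566,0.114), and the handle end near pixel (383,300). I'll go to the handle.

```bash
python3 -m jog '1 28 49 0 7.2; 1 28 49 0 7.2; 1 28 49 0 7.2; 1 28 49 0 7.2; 1 28 49 0 7.2'; python3 -m jog '1 28 49 0 7.2; 1 28 49 0 7.2; 1 28 49 0 7.2; 1 28 49 0 7.2; 1 28 49 0 7.2';python3 -m jog '1 28 49 0 7.2; 1 28 49 0 7.2; 1 0 0 -40 0; 1 0 0 0 0'
python3 - <<'E'
from vis import *
c=cap("wrist");cv2.imwrite("pics/w1.png",c["bgr"]);print(c["T_tool_cam"].round(3).tolist(),c["fovy"])
s=r.sense();print(s["tcp_pos"],np.degrees(np.arctan2(s["ee_rot"][1,1],s["ee_rot"][0,1])),s["joints"].round(1))
P=np.array([.6065,-.1275,.078]);d=np.array([-.295,.955,0]);print(project(c,[P,P+.14*d,P+.203*d]))
E
```

```text
time_s: 0.78
tcp_pos: [0.3647, -0.3367, 0.2305]
ee_rot: [[-0.541, -0.841, 0.0], [-0.841, 0.541, 0.0], [-0.0, 0.0, -1.0]]
wrist_force: [1.4, 0.9, 0.2]
gripper_width: 1.001
gripper_force: 0.0
time_s: 1.4
tcp_pos: [0.5046, -0.0916, 0.2306]
ee_rot: [[0.057, -0.998, 0.0], [-0.998, -0.057, 0.0], [-0.0, -0.0, -1.0]]
wrist_force: [0.1, -0.4, 0.3]
gripper_width: 0.999
gripper_force: 0.0
time_s: 1.9
tcp_pos: [0.5578, 0.0048, 0.1872]
ee_rot: [[0.3, -0.954, -0.008], [-0.954, -0.3, -0.002], [-0.001, 0.009, -1.0]]
wrist_force: [-0.2, 0.5, 0.4]
gripper_width: 0.999
gripper_force: 0.0
[[-0.0, -0.97, -0.244, 0.066], [1.0, -0.0, 0.0, 0.0], [-0.0, -0.244, 0.97, -0.154], [0.0, 0.0, 0.0, 1.0]] 65.70646984690485
[0.55930707 0.0043199  0.18955117] -162.56773891192802 [ 17.1  17.7 -12.3   0.  -60.2   0.4]
[[266.71023978  35.99795498]
 [266.31351958 205.14341998]
 [266.70731918 273.52959809]]
```

View pics/w1.png

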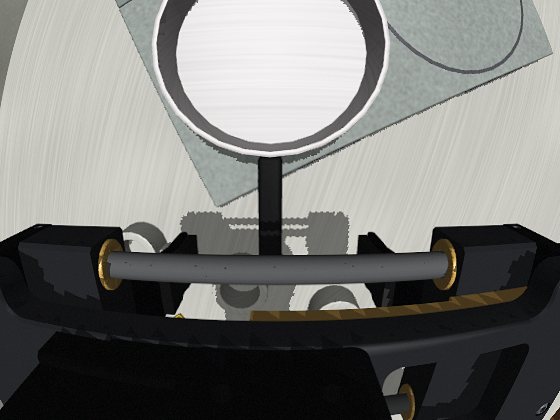

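The wrist view shows the handle at column 270, centred between the fingers. The pan rim and slab corner (218,207) are where I expected them. I'll descend and grip.

```bash
python3 -m jog '1 5 1 -45 0; 1 0 0 -45 0; 1 0 0 -30 0; 1 0 0 -9 0; 1 0 0 0 0' | sed -n 2p; python3 -m jog '0 0 0 0 0; 0 0 0 0 0; 0 0 0 0 0; 0 0 0 0 0; 0 0 0 0 0'
```

```text
tcp_pos: [0.5661, 0.0053, 0.0628]
time_s: 3.2
tcp_pos: [0.5652, 0.0056, 0.0616]
ee_rot: [[0.299, -0.954, 0.0], [-0.954, -0.299, -0.0], [0.0, -0.0, -1.0]]
wrist_force: [-0.5, -0.5, -0.8]
gripper_width: 0.52
gripper_force: 0.0
```

```bash
python3 -m jog '0 0 0 0 0; 0 0 0 0 0; 0 0 0 0 0; 0 0 0 0 0; 0 0 0 0 0'; python3 -m jog '0 0 0 0 0;0 -8 -7.5 0 0; 0 -8 -7.5 0 0; 0 -8 -7.5 0 0; 0 -8 -7.5 0 0' |grep -v ee; python3 - <<'E'
from vis import *
c=cap("top"); print(circles(c,.08,(.3,.8,-.45,.1),94,106,300,14))
E
```

```text
time_s: 3.82
tcp_pos: [0.5647, 0.0055, 0.0614]
ee_rot: [[0.299, -0.954, -0.001], [-0.954, -0.299, -0.0], [-0.0, 0.001, -1.0]]
wrist_force: [-1.8, -0.7, 1.1]
gripper_width: 0.226
gripper_force: 30.0
time_s: 4.45
tcp_pos: [0.5327, -0.025, 0.0616]
wrist_force: [1.0, 1.4, -1.8]
gripper_width: 0.228
gripper_force: 30.0
[(0.4465, -0.2715, 103.2)]
```

```bash
python3 -m jog '0 -10 -9.5 0 0;0 -10 -9.5 0 0; 0 -10 -9.5 0 0; 0 -10 -9.5 0 0; 0 -10 -9.5 0 0' |grep -v ee;python3 -m jog '0 -10 -9.5 0 0;0 -10 -9.5 0 0; 0 -10 -9.5 0 0; 0 -10 -9.5 0 0; 0 -10 -9.5 0 0' |grep -v ee; python3 -m jog '0 -10 -9.5 0 0;0 -7 -7 0 0;0 0 0 0 0;0 0 0 0 0' ; python3 - <<'E'
from vis import *
c=cap("top"); b=(.25,.85,-.5,.1);print(circles(c,.08,b,96,104,300,14),circles(c,.03,b,104,110,60,10)[:4])
cv2.imwrite("pics/t2.png",rectify(c,.03,*b,1))
E
```

```text
time_s: 5.12
tcp_pos: [0.4825, -0.0726, 0.0616]
wrist_force: [0.9, 0.9, -1.9]
gripper_width: 0.222
gripper_force: 30.0
time_s: 5.75
tcp_pos: [0.4325, -0.12, 0.0615]
wrist_force: [1.7, 1.1, -2.9]
gripper_width: 0.228
gripper_force: 30.0
time_s: 6.25
tcp_pos: [0.4157, -0.1361, 0.0614]
ee_rot: [[0.298, -0.955, -0.001], [-0.955, -0.298, -0.0], [-0.0, 0.001, -1.0]]
wrist_force: [0.1, -0.8, -2.9]
gripper_width: 0.228
gripper_force: 30.0
[(0.4565, -0.2695, 100.1)] [(0.4485, -0.2815, 108.3), (0.6085, -0.1365, 107.2)]
```

View pics/t2.png

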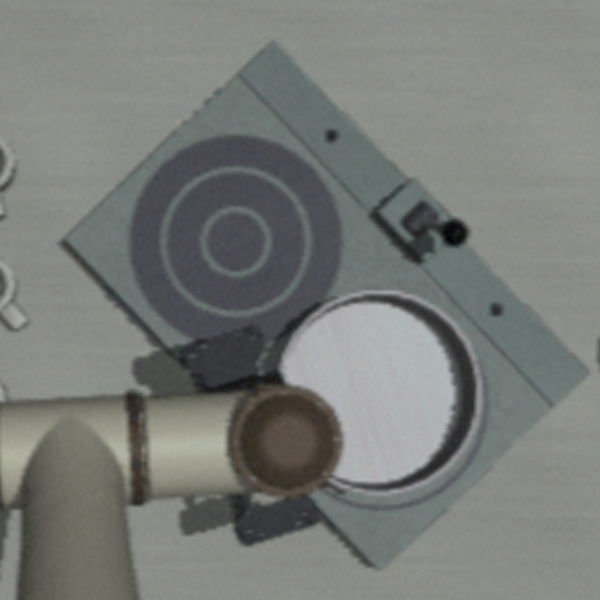

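The warming target's centre is at pixel (237,241), i.e. (0.609,−0.137). The pan is at about (0.457,−0.270), so it needs another (−12,−10) mm. After that I'll let go.

```bash
python3 -m jog '0 -6 -5 0 0;0 -6 -5 0 0;0 0 0 0 0;0 0 0 0 0' |grep -v ee;python3 -m jog '0.5 0 0 0 0;0.6 0 0 0 0; 0.6 0 0 0 0; .6 0 0 40 0;1 0 0 60 0' |grep -v ee;python3 -m jog '1 20 60 30 0;1 20 60 0 0;1 0 0 0 0'|grep -v ee; python3 - <<'E'
from vis import *
c=cap("top"); b=(.25,.85,-.5,.1);print(circles(c,.08,b,96,104,300,14),circles(c,.03,b,104,110,100,10)[:4],circles(c,.04,(.25,.85,0,.45),27,32,45,14))
cv2.imwrite("pics/t3.png",rectify(c,.04,.25,.85,-.4,.4,1))
E
```

```text
time_s: 6.8
tcp_pos: [0.404, -0.1461, 0.0616]
wrist_force: [0.8, -1.3, -2.0]
gripper_width: 0.225
gripper_force: 30.0
time_s: 7.42
tcp_pos: [0.4028, -0.1458, 0.1614]
wrist_force: [2.1, 0.1, 1.1]
gripper_width: 0.639
gripper_force: 0.0
time_s: 7.8
tcp_pos: [0.4431, -0.0299, 0.189]
wrist_force: [-0.4, -0.1, 0.0]
gripper_width: 0.952
gripper_force: 0.0
[(0.4455, -0.2755, 96.8)] [(0.6085, -0.1355, 105.9), (0.4445, -0.2895, 104.7)] [(0.4305, 0.3975, 29.2), (0.5655, 0.1155, 29.1), (0.7955, 0.1975, 31.4), (0.3475, 0.3125, 28.0), (0.6905, 0.1165, 31.4)]
```

View pics/t3.png

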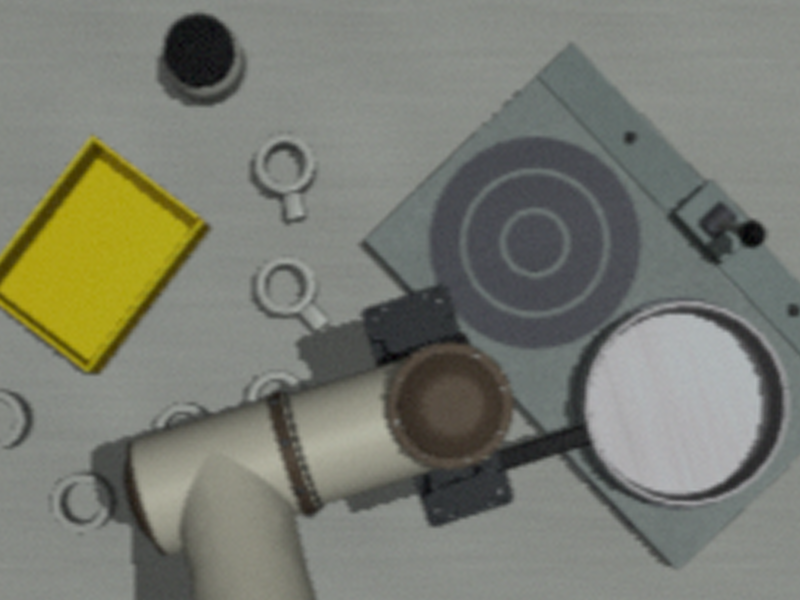

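The pan is at about (0.446,−0.276), within 4 mm of the loading centre. The rings haven't moved. First plain ring next.

```bash
python3 -m jog '1 2 51 0 0;1 2 50 -20 0;1 2 50 -50 0;1 0 0 -50 0; 1 0 0 -40 0' |grep tcp;python3 -m jog '1 0 0 -15 0;1 0 0 0 0;1 0 0 0 0' |grep tcp;python3 -m jog '0 0 0 0 0;0 0 0 0 0;0 0 0 0 0;0 0 0 0 0;0 0 0 0 0' |grep -v ee
```

```text
tcp_pos: [0.4466, 0.111, 0.0323]
tcp_pos: [0.448, 0.1117, 0.0197]
time_s: 9.48
tcp_pos: [0.4482, 0.1125, 0.0196]
wrist_force: [0.0, 1.0, 3.7]
gripper_width: 0.668
gripper_force: 30.0
```

The grip is 12 mm off the ring's diameter, so I'll recentre and regrip.

```bash
python3 -m jog '1 0 0 0 0;1 0 0 0 0;1 0 0 0 0;1 0 12 -3 0;1 0 0 0 0' |grep tcp;python3 -m jog '0 0 0 0 0;0 0 0 0 0;0 0 0 0 0;0 0 0 0 0;0 0 0 0 0' |grep -v ee;python3 -m jog '0 0 0 40 0;0 0 0 40 0;0 0 0 50 0;0 0 0 40 0;0 0 0 0 0' |grep -v ee
python3 - <<'E'
from vis import *
c=cap("wrist");cv2.imwrite("pics/w4.png",c["bgr"])
E
```

```text
tcp_pos: [0.4477, 0.125, 0.0159]
time_s: 10.72
tcp_pos: [0.4472, 0.1239, 0.0161]
wrist_force: [-0.8, -0.3, 1.4]
gripper_width: 0.667
gripper_force: 30.0
time_s: 11.35
tcp_pos: [0.4493, 0.1252, 0.1894]
wrist_force: [0.8, 0.2, -1.1]
gripper_width: 0.671
gripper_force: 30.0
```

View pics/w4.png

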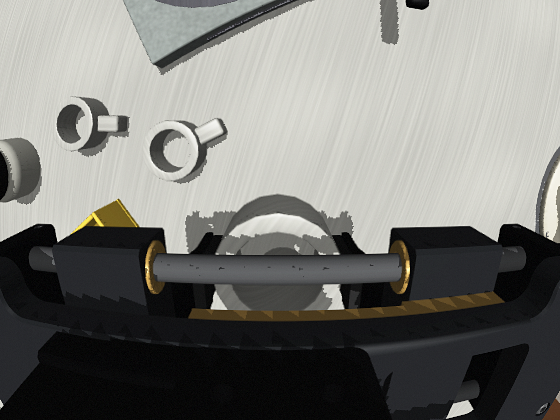

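The ring is held between the fingers at (275,250). The two stub rings are unmoved at (82,124) and (175,150). I'll carry this one to the far slot in the pan.

```bash
python3 -m jog '0 1 -45 0 0;0 1 -45 0 0;0 1 -45 0 0;0 1 -45 0 0;0 1 -45 0 0' |grep tcp;python3 -m jog '0 2 -45 0 0;0 2 -45 0 0;0 2 -45 0 0;0 2 -45 0 0;0 0 -45 0 0' |grep tcp;python3 -m jog '0 0 -2 0 0;0 0 0 0 0;0 0 0 0 0' |grep -v ee
python3 - <<'E'
from vis import *
c=cap("top"); b=(.25,.85,-.5,.1);print(circles(c,.08,b,96,104,300,14),circles(c,.04,(.25,.85,0,.45),27,32,45,14))
E
```

```text
tcp_pos: [0.4512, -0.1023, 0.1842]
tcp_pos: [0.4594, -0.3268, 0.1836]
time_s: 13.02
tcp_pos: [0.4603, -0.3267, 0.1855]
wrist_force: [0.4, -1.0, -1.3]
gripper_width: 0.668
gripper_force: 30.0
[(0.6035, -0.1295, 102.3)] [(0.4175, 0.2165, 28.1), (0.5655, 0.1145, 28.0), (0.4305, 0.3985, 30.2), (0.3485, 0.3185, 28.1), (0.6875, 0.1165, 29.2), (0.7935, 0.1995, 31.4)]
```

```bash
python3 -m jog '0 0 0 -45 0;0 0 0 -45 0;0 0 0 -25 0;0 0 0 -14 0;0 0 0 -5 0' |grep tcp;python3 -m jog '0 0 0 0 0;0.67 0 0 0 0;.8 0 0 0 0; .8 0 0 0 0;.8 0 0 0 0' |grep -v ee;
```

```text
tcp_pos: [0.4609, -0.3275, 0.052]
time_s: 14.32
tcp_pos: [0.4607, -0.328, 0.0525]
wrist_force: [0.1, 0.2, -0.7]
gripper_width: 0.792
gripper_force: 0.0
```

```bash
python3 -m jog '.8 0 0 30 0;.8 0 0 50 0;1 0 0 54 0;1 0 45 0 0;1 -4 45 0 0' |grep tcp;python3 -m jog '1 -4 45 0 0;1 -4 45 0 0;1 -4 45 0 0;1 -4 45 0 0;1 -4 45 0 0' |grep tcp;python3 -m jog '1 -4 45 0 0;1 -4 45 0 0;1 -4 45 0 0;1 -4 45 0 0;1 -4 45 0 0' |grep tcp;python3 -m jog '1 0 4 0 0;1 0 0 0 0;1 0 0 0 0'
python3 - <<'E'
from vis import *
c=cap("wrist");cv2.imwrite("pics/w5.png",c["bgr"]);print(project(c,[[.4175,.2165,.04],[.4305,.3985,.04],[.3485,.3165,.04]]))
c=cap("top");cv2.imwrite("pics/t5.png",rectify(c,.04,.25,.85,-.4,.4,1))
E
```

```text
tcp_pos: [0.4568, -0.2372, 0.187]
tcp_pos: [0.4363, -0.0115, 0.1864]
tcp_pos: [0.4162, 0.2136, 0.1865]
time_s: 16.58
tcp_pos: [0.4164, 0.2151, 0.1861]
ee_rot: [[0.298, -0.955, -0.0], [-0.955, -0.298, -0.0], [0.0, 0.0, -1.0]]
wrist_force: [1.1, 0.6, 0.1]
gripper_width: 1.0
gripper_force: 0.0
[[274.91809115 197.73360619]
 [217.49817215 342.08941179]
 [308.93571686 304.06219221]]
```

View pics/t5.png

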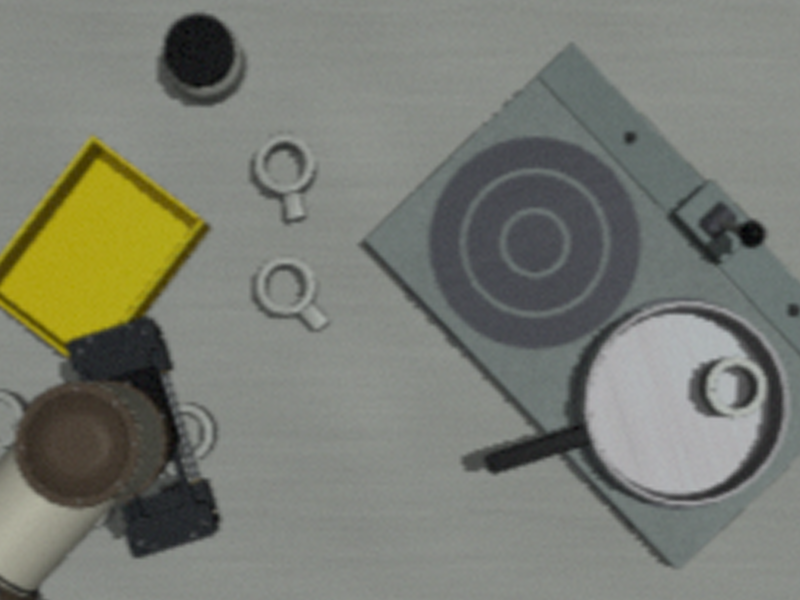

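Ring 1 sits in the pan at pixel (735,385), and the gripper is over the next plain ring. I'll descend and grip.

```bash
python3 -m jog '1 1 1 -45 0;1 0 0 -45 0;1 0 0 -40 0;1 0 0 -30 0;1 0 0 -11 0' |grep tcp;python3 -m jog '0 0 0 0 0;0 0 0 0 0;0 0 0 0 0;0 0 0 0 0;0 0 0 0 0' |grep -v ee;python3 -m jog '0 0 0 0 0;0 0 0 40 0;0 0 0 50 0;0 0 0 50 0;0 0 0 31 0' |grep -v ee;
```

```text
tcp_pos: [0.4171, 0.2158, 0.0138]
time_s: 17.92
tcp_pos: [0.4178, 0.2174, 0.016]
wrist_force: [-1.3, -0.1, 5.9]
gripper_width: 0.678
gripper_force: 30.0
time_s: 18.55
tcp_pos: [0.4179, 0.2175, 0.1887]
wrist_force: [0.2, 0.2, -0.9]
gripper_width: 0.676
gripper_force: 30.0
```

```bash
python3 -m jog '0 1 -44 0 0;0 1 -44 0 0;0 1 -44 0 0;0 1 -44 0 0;0 1 -44 0 0' |grep tcp;python3 -m jog '0 2 -44 0 0;0 2 -44 0 0;0 2 -44 0 0;0 1 -44 0 0;0 0 -44 0 0' |grep tcp;python3 -m jog '0 0 -2 0 0;0 0 0 0 0' |grep tcp
python3 -m jog '0 0 0 -45 0;0 0 0 -45 0;0 0 0 -26 0;0 0 0 -14 0;0 0 0 -5 0' |grep tcp;python3 -m jog '0 0 0 0 0;0.67 0 0 0 0;.8 0 0 0 0; .8 0 0 0 0;.8 0 0 0 0' |grep -v ee;
```

```text
tcp_pos: [0.422, -0.0042, 0.1861]
tcp_pos: [0.4292, -0.2242, 0.1859]
tcp_pos: [0.429, -0.2247, 0.1857]
tcp_pos: [0.4298, -0.2243, 0.051]
time_s: 21.3
tcp_pos: [0.4297, -0.2249, 0.0514]
wrist_force: [0.9, 0.0, 1.4]
gripper_width: 0.797
gripper_force: 0.0
```

```bash
python3 -m jog '.8 0 0 30 0;.8 0 0 50 0;1 0 0 55 0;1 0 45 0 -7.5;1 0 45 0 -7.5' |grep tcp;python3 -m jog '1 -8 45 0 -7.5;1 -8 45 0 -7.5;1 -8 45 0 -7.5;1 -8 45 0 -7.5;1 -8 45 0 -7.5' |grep tcp;python3 -m jog '1 -8 45 0 -7.5;1 -8 45 0 -7.5;1 -8 45 0 -7.5;1 -8 45 0 -7.5;1 -8 45 0 -7.5' |grep tcp;python3 -m jog '1 0 0 0 0;1 0 0 0 0;1 0 0 0 0'
python3 - <<'E'
from vis import *
c=cap("wrist");cv2.imwrite("pics/w6.png",c["bgr"]);print(project(c,[[.349,.316,.04]]))
c=cap("top");b=(.25,.85,-.5,.1);print(circles(c,.08,b,96,104,300,14)); print(circles(c,.04,(.25,.85,0,.45),27,32,45,14));print(circles(c,.075,(.35,.55,-.4,-.15),27,32,45,14))
E
```

```text
tcp_pos: [0.4297, -0.1341, 0.187]
tcp_pos: [0.3891, 0.0915, 0.1864]
tcp_pos: [0.349, 0.3166, 0.1863]
time_s: 23.55
tcp_pos: [0.3496, 0.3142, 0.1862]
ee_rot: [[-0.954, -0.299, -0.0], [-0.299, 0.954, -0.0], [0.0, -0.0, -1.0]]
wrist_force: [0.5, -0.1, 0.5]
gripper_width: 1.0
gripper_force: 0.0
[[279.21806465 197.06805851]]
[(0.4475, -0.2785, 100.1)]
[(0.4305, 0.3975, 29.2), (0.5675, 0.1155, 30.1), (0.6845, 0.1145, 29.2)]
[(0.4625, -0.3275, 29.2), (0.4325, -0.2085, 28.1)]
```

View pics/w6.png

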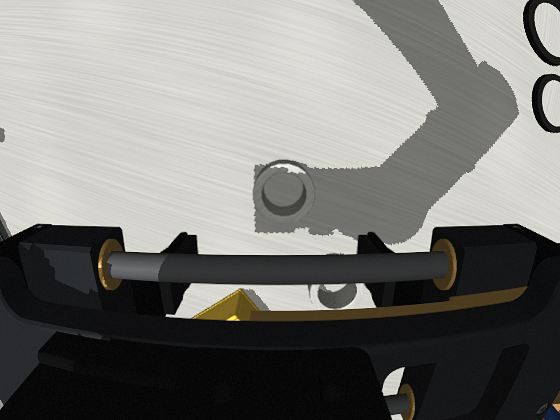

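The ring shows at (284,188) against a predicted (279,197), so it is a few mm further out at about (0.344,0.318). I'll shift slightly and grip.

```bash
python3 -m jog '1 -5 3 -45 0;1 0 0 -45 0;1 0 0 -40 0;1 0 0 -30 0;1 0 0 -11 0' |grep tcp;python3 -m jog '0 0 0 0 0;0 0 0 0 0;0 0 0 0 0;0 0 0 0 0;0 0 0 0 0' |grep -v ee;python3 -m jog '0 0 0 0 0;0 0 0 40 0;0 0 0 50 0;0 0 0 50 0;0 0 0 31 0' |grep -v ee;
python3 - <<'E'
from vis import *
c=cap("top");cv2.imwrite("pics/t7.png",cv2.resize(rectify(c,.075,.3,.6,-.4,0,1),None,fx=2,fy=2))
E
```

```text
tcp_pos: [0.3443, 0.3168, 0.0138]
time_s: 24.9
tcp_pos: [0.3449, 0.3187, 0.0161]
wrist_force: [-1.8, 0.3, 6.2]
gripper_width: 0.68
gripper_force: 30.0
time_s: 25.52
tcp_pos: [0.3446, 0.3184, 0.1886]
wrist_force: [0.9, 0.2, -1.4]
gripper_width: 0.681
gripper_force: 30.0
```

View pics/t7.png

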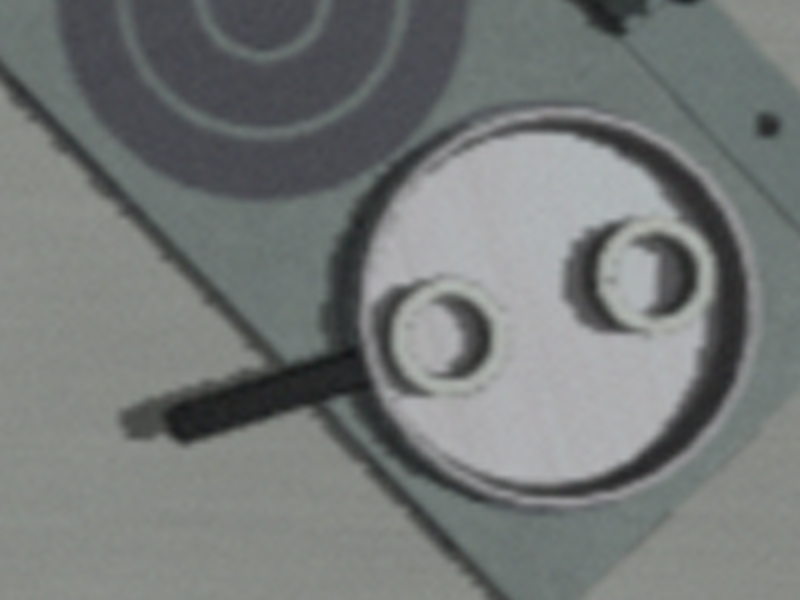

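The pan centre is at pixel (558,305) and the rings at (655,272) and (447,335), all where intended. Third ring goes to (0.499,−0.263).

```bash
python3 -m jog '0 12 -45 0 0;0 12 -45 0 0;0 12 -45 0 0;0 12 -45 0 0;0 12 -45 0 0' |grep tcp;python3 -m jog '0 12 -45 0 0;0 12 -45 0 0;0 12 -45 0 0;0 12 -45 0 0;0 12 -45 0 0' |grep tcp;python3 -m jog '0 12 -45 0 0;0 12 -45 0 0;0 10 -41 0 0;0 0 0 0 0;0 0 0 0 0' |grep tcp
python3 -m jog '0 0 0 -45 0;0 0 0 -45 0;0 0 0 -26 0;0 0 0 -14 0;0 0 0 -4 0' |grep tcp;python3 -m jog '0 0 0 0 0;0.67 0 0 0 0;.8 0 0 0 0; .8 0 0 0 0;.8 0 0 0 0' |grep -v ee;
```

```text
tcp_pos: [0.4042, 0.0915, 0.1858]
tcp_pos: [0.4642, -0.1333, 0.1856]
tcp_pos: [0.4978, -0.2624, 0.1853]
tcp_pos: [0.4985, -0.2622, 0.052]
time_s: 28.7
tcp_pos: [0.4987, -0.263, 0.0525]
wrist_force: [0.3, 0.0, 0.3]
gripper_width: 0.794
gripper_force: 0.0
```

```bash
python3 -m jog '.8 0 0 30 0;.8 0 0 50 0;1 0 0 54 0;1 0 45 0 0;1 0 45 0 0' |grep tcp;python3 -m jog '1 -5 45 0 0;1 -5 45 0 0;1 -5 45 0 0;1 -5 45 0 0;1 -5 45 0 0' |grep tcp;python3 -m jog '1 -5 45 0 0;1 -5 45 0 0;1 -5 45 0 0;1 -5 45 0 0;1 -5 45 0 0' |grep tcp;python3 -m jog '1 -6 45 0 0;1 -6 45 0 0;1 -6 32 0 0;1 0 0 0 0;1 0 0 0 0'
python3 - <<'E'
from vis import *
c=cap("wrist");cv2.imwrite("pics/w8.png",c["bgr"]);print(project(c,[[.4305,.398,.04]]))
g=cv2.cvtColor(c["bgr"],cv2.COLOR_BGR2GRAY);print(cv2.HoughCircles(g[120:260],cv2.HOUGH_GRADIENT,1,30,param1=80,param2=14,minRadius=25,maxRadius=40))
c=cap("top");print(circles(c,.04,(.25,.85,0,.5),27,32,45,14));b=(.25,.85,-.5,.1);print(circles(c,.08,b,96,104,300,14));print(circles(c,.075,(.35,.55,-.4,-.15),27,32,45,14))
E
```

```text
tcp_pos: [0.4987, -0.1722, 0.1871]
tcp_pos: [0.4732, 0.0535, 0.1864]
tcp_pos: [0.4482, 0.2786, 0.1864]
time_s: 31.2
tcp_pos: [0.4304, 0.3986, 0.1859]
ee_rot: [[-0.954, -0.299, -0.001], [-0.299, 0.954, -0.001], [0.001, -0.0, -1.0]]
wrist_force: [0.3, 0.8, 0.5]
gripper_width: 1.004
gripper_force: 0.0
[[276.56697755 197.158305  ]]
[[[284.5  75.5  29.4]
  [187.5 128.5  37.2]
  [ 32.5 104.5  25.8]]]
[(0.5655, 0.1155, 29.1), (0.6905, 0.1155, 31.4), (0.8055, 0.2005, 31.4)]
[(0.6025, -0.1305, 102.3)]
[(0.4605, -0.3355, 28.0), (0.4965, -0.2855, 28.0), (0.4315, -0.2225, 28.0)]
```

View pics/w8.png

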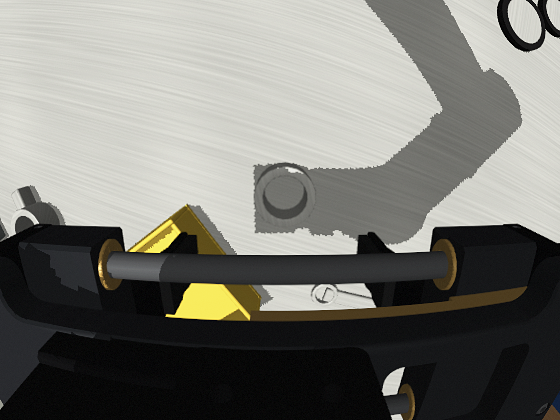

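The ring shows at (284,196), about 7 mm further +y. The bin edge clears the fingers, so I'll shift and grip.

```bash
python3 -m jog '1 -2 6 -45 0;1 0 0 -45 0;1 0 0 -40 0;1 0 0 -30 0;1 0 0 -11 0' |grep tcp;python3 -m jog '0 0 0 0 0;0 0 0 0 0;0 0 0 0 0;0 0 0 0 0;0 0 0 0 0' |grep -v ee;python3 -m jog '0 0 0 0 0;0 0 0 40 0;0 0 0 50 0;0 0 0 50 0;0 0 0 31 0' |grep -v ee;
python3 - <<'E'
from vis import *
c=cap("top");cv2.imwrite("pics/t9.png",rectify(c,.075,.3,.75,-.45,.2,1))
E
```

```text
tcp_pos: [0.4283, 0.4034, 0.0136]
time_s: 32.55
tcp_pos: [0.4289, 0.4057, 0.0164]
wrist_force: [-1.6, -0.6, 6.2]
gripper_width: 0.688
gripper_force: 30.0
time_s: 33.17
tcp_pos: [0.4287, 0.4055, 0.1886]
wrist_force: [0.2, 0.2, -1.9]
gripper_width: 0.687
gripper_force: 30.0
```

View pics/t9.png

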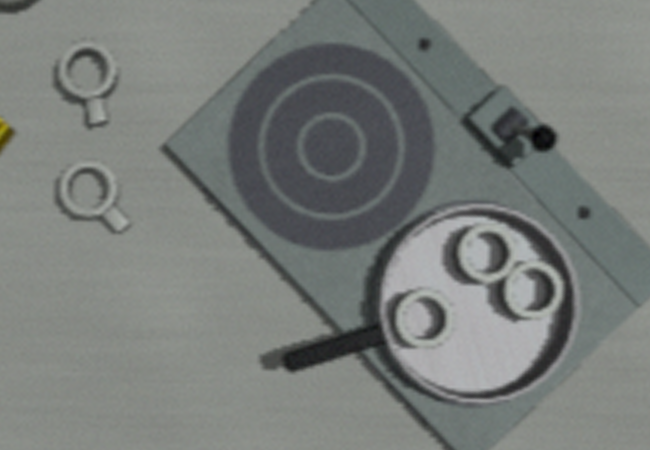

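Ring 3 now sits at pixel (486,251), about 23 mm aside and touching ring 1, so that was the knock. Both are still flat. The slot at (0.396,−0.296) is still free.

```bash
python3 -m jog '0 0 -44 0 0;0 0 -44 0 0;0 0 -44 0 0;0 0 -44 0 0;0 0 -44 0 0' |grep tcp;python3 -m jog '0 0 -44 0 0;0 0 -44 0 0;0 0 -44 0 0;0 0 -44 0 0;0 0 -44 0 0' |grep tcp;python3 -m jog '0 -5 -44 0 0;0 -5 -44 0 0;0 -5 -44 0 0;0 -5 -44 0 0;0 -5 -44 0 0' |grep tcp;python3 -m jog '0 -8 -42 0 0;0 0 0 0 0;0 0 0 0 0' |grep -v ee
python3 - <<'E'
from vis import *
c=cap("scene");cv2.imwrite("pics/s10.png",cv2.resize(c["bgr"][160:310,100:300],None,fx=4,fy=4,interpolation=2))
E
```

```text
tcp_pos: [0.4278, 0.1835, 0.1854]
tcp_pos: [0.4278, -0.0362, 0.1855]
tcp_pos: [0.4027, -0.256, 0.1854]
time_s: 35.48
tcp_pos: [0.395, -0.2965, 0.1854]
wrist_force: [0.8, -0.1, -0.6]
gripper_width: 0.688
gripper_force: 30.0
```

View pics/s10.png

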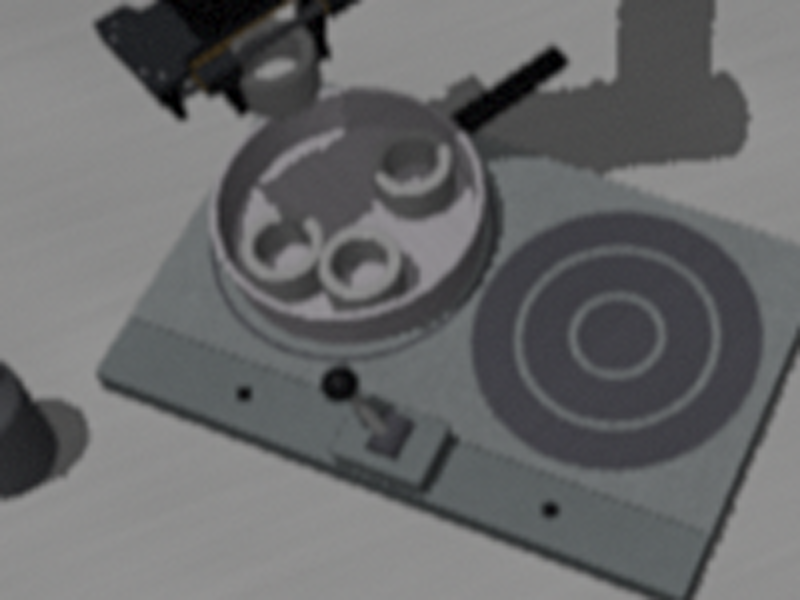

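All three rings lie flat, at (283,255), (360,268) and (415,175). The fourth hangs over free floor, so I'll lower it.

```bash

python3 -m jog '0 0 0 -45 0;0 0 0 -45 0;0 0 0 -26 0;0 0 0 -14 0;0 0 0 -4 0' |grep -v ee;python3 -m jog '0 0 0 0 0;0.67 0 0 0 0;.8 0 0 0 0; .8 0 0 0 0;.8 0 0 0 0' |grep -v ee;python3 -m jog '.8 0 0 30 0;.8 0 0 50 0;1 0 0 54 0;1 10 45 0 0;1 10 45 0 0' |grep tcp
```

```text
time_s: 36.15
tcp_pos: [0.3959, -0.2963, 0.0519]
wrist_force: [-0.3, 0.6, -1.4]
gripper_width: 0.688
gripper_force: 30.0
time_s: 36.78
tcp_pos: [0.3957, -0.297, 0.0525]
wrist_force: [0.3, 0.1, 0.4]
gripper_width: 0.794
gripper_force: 0.0
tcp_pos: [0.4158, -0.2062, 0.1871]
```

```bash
python3 -m jog '1 18 40 0 3.5;1 18 40 0 3.5;1 18 40 0 3.5;1 18 40 0 3.5;1 18 40 0 3.5' |grep tcp;python3 -m jog '1 19 40 0 3.4;1 19 40 0 3.4;1 19 40 0 3.4;1 0 0 0 0;1 0 0 0 0' |grep -v force
python3 - <<'E'
from vis import *
c=cap("wrist");cv2.imwrite("pics/w11.png",c["bgr"]);print(project(c,[[.564,.115,.04]]))
c=cap("top");cv2.imwrite("pics/t11.png",rectify(c,.04,.25,.85,-.4,.4,1))
E
```

```text
tcp_pos: [0.5059, -0.0055, 0.1863]
time_s: 38.65
tcp_pos: [0.5621, 0.1129, 0.1858]
ee_rot: [[-0.706, -0.708, -0.001], [-0.708, 0.706, -0.0], [0.001, 0.001, -1.0]]
gripper_width: 0.997
[[276.91147787 200.22658366]]
```

View pics/w11.png

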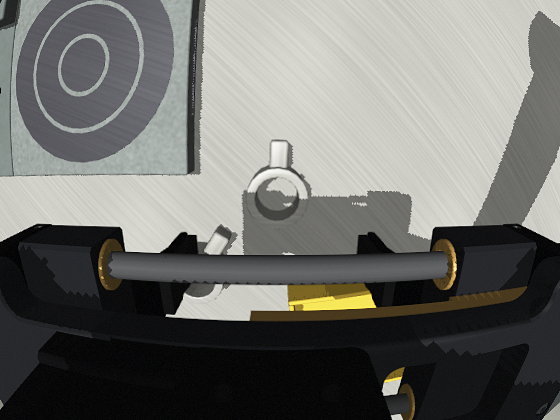

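The stub ring is centred at (276,197) with its stub straight ahead, and the other stub ring is clear of the fingers. I'll grip it. That was picture 14, so from here I work by numbers only.

```bash
python3 -m jog '1 2 2 -45 0;1 0 0 -45 0;1 0 0 -40 0;1 0 0 -30 0;1 0 0 -11 0' |grep tcp;python3 -m jog '0 0 0 0 0;0 0 0 0 0;0 0 0 0 0;0 0 0 0 0;0 0 0 0 0' |grep -v ee;python3 -m jog '0 0 0 0 0;0 0 0 40 0;0 0 0 50 0;0 0 0 50 0;0 0 0 31 0' |grep -v ee;
python3 - <<'E'
from vis import *
for n in("top","scene"):
    c=cap(n)
    b=cv2.inRange(cv2.cvtColor(c["bgr"],cv2.COLOR_BGR2HSV),(20,120,30),(35,255,255))
    k=max(cv2.findContours(b,0,2)[0],key=cv2.contourArea)
    for z in(.06,.03):
        h=cv2.minAreaRect((onplane(c,k.reshape(-1,2),z)*1000).astype(np.float32)); print(n,z,h)
E
```

```text
tcp_pos: [0.5634, 0.1137, 0.0137]
time_s: 40.0
tcp_pos: [0.5652, 0.1155, 0.0163]
wrist_force: [-1.5, 0.3, 5.5]
gripper_width: 0.688
gripper_force: 30.0
time_s: 40.62
tcp_pos: [0.5649, 0.1153, 0.1886]
wrist_force: [-0.5, 0.9, -1.4]
gripper_width: 0.692
gripper_force: 30.0
top 0.06 ((607.456298828125, 322.11505126953125), (98.74443817138672, 188.06680297851562), 52.6212043762207)
top 0.03 ((610.928466796875, 328.6864318847656), (100.81361389160156, 192.00775146484375), 52.621212005615234)
scene 0.06 ((607.8939819335938, 293.9997863769531), (139.9521484375, 222.3154296875), 52.66581726074219)
scene 0.03 ((592.5411987304688, 309.4550476074219), (143.31405639648438, 227.65573120117188), 52.66585159301758)
```

```bash
python3 -m jog '0 1 44 0 1.8;0 1 44 0 1.8;0 1 44 0 1.8;0 1 44 0 1.8;0 1 43 0 0' |grep tcp;python3 -m jog '0 0 0 0 0;0 0 0 -45 0;0 0 0 -45 0;0 0 0 -35 0;0 0 0 -20 0'|grep tcp;python3 -m jog '0 0 0 -14 0;0 0 0 0 0;0 0 0 0 0'|grep -v ee
```

```text
tcp_pos: [0.5685, 0.3351, 0.1837]
tcp_pos: [0.5677, 0.3316, 0.0372]
time_s: 42.35
tcp_pos: [0.5701, 0.3344, 0.028]
wrist_force: [-0.4, -0.2, -0.7]
gripper_width: 0.691
gripper_force: 30.0
```

Nothing is touching. Release, rise, and go towards ring A at (0.683,0.116), turning to y = 102°.

```bash
python3 -m jog '0.67 0 0 -3 0;.7 0 0 0 0;.76 0 0 0 0; .76 0 0 0 0;.76 0 0 0 0' |grep -v ee;python3 -m jog '.76 0 0 30 0;.76 0 0 50 0;1 0 0 50 0;1 0 0 33 -8;1 12 -36 0 -8' |grep tcp;python3 -m jog '1 20 -36 0 -8;1 20 -36 0 -8;1 20 -36 0 -8;1 20 -36 0 0;1 21 -38 0 0' |grep tcp; python3 -m jog '1 0 0 0 0;1 0 0 0 0' |grep -v force
python3 - <<'E'
from vis import *
c=cap("wrist");print(project(c,[[.685,.116,.04],[.685-.042,.107,.033]]))
g=cv2.cvtColor(c["bgr"],cv2.COLOR_BGR2GRAY);y0=110;h=cv2.HoughCircles(g[y0:240,200:360],cv2.HOUGH_GRADIENT,1,15,param1=80,param2=12,minRadius=18,maxRadius=38)
for q in ([] if h is None else h[0]): print((q+[200,y0,0]).round(1),onplane(c,[q[:2]+[200,y0]],.04))
c=cap("top");print(circles(c,.04,(.6,.75,.04,.2),27,32,45,12));print(circles(c,.08,(.25,.85,-.5,.1),97,103,300,14));print(circles(c,.075,(.35,.55,-.4,-.15),27,32,45,12))
E
```

```text
time_s: 42.98
tcp_pos: [0.5697, 0.3343, 0.0244]
wrist_force: [-0.6, 0.4, 0.3]
gripper_width: 0.756
gripper_force: 0.0
tcp_pos: [0.5828, 0.3007, 0.1914]
tcp_pos: [0.6831, 0.115, 0.1873]
time_s: 44.48
tcp_pos: [0.6824, 0.1161, 0.187]
ee_rot: [[-0.977, -0.213, -0.0], [-0.213, 0.977, 0.0], [0.0, 0.0, -1.0]]
gripper_width: 1.001
[[276.44204106 199.53031737]
 [276.58509874 153.64515575]]
[275.5 198.5  22.7] [[0.68421043 0.11491451]]
[277.5 182.5  28.3] [[0.66876644 0.11348772]]
[295.5 149.5  29.3] [[0.63488015 0.12311506]]
[]
[(0.6025, -0.1295, 102.4)]
[(0.4995, -0.2895, 31.4), (0.4605, -0.3315, 31.4), (0.4315, -0.2235, 28.1), (0.3975, -0.2945, 27.8)]
```

```bash
python3 -m jog '1 1 -1 -45 0;1 0 0 -45 0;1 0 0 -40 0;1 0 0 -30 0;1 0 0 -11 0' |grep tcp;python3 -m jog '0 0 0 0 0;0 0 0 0 0;0 0 0 0 0;0 0 0 0 0;0 0 0 0 0' |grep -v ee;python3 -m jog '0 0 0 0 0;0 0 0 40 0;0 0 0 50 0;0 0 0 50 0;0 0 0 31 0' |grep -v ee;python3 -m jog '0 -14 41 0 -2;0 -14 41 0 -2;0 -14 41 0 -1;0 -13 41 0 0;0 0 0 0 0' |grep tcp;python3 -m jog '0 0 0 0 0;0 0 0 -45 0;0 0 0 -40 0;0 0 0 -30 0;0 0 0 -12 0'|grep -v ee
```

```text
tcp_pos: [0.6821, 0.1159, 0.0141]
time_s: 45.82
tcp_pos: [0.6842, 0.1154, 0.0176]
wrist_force: [-1.0, 0.9, 4.5]
gripper_width: 0.688
gripper_force: 30.0
time_s: 46.45
tcp_pos: [0.684, 0.1152, 0.1896]
wrist_force: [-0.3, 0.7, -1.2]
gripper_width: 0.689
gripper_force: 30.0
tcp_pos: [0.6271, 0.2818, 0.186]
time_s: 47.7
tcp_pos: [0.6279, 0.2769, 0.0577]
wrist_force: [0.5, 1.0, -0.4]
gripper_width: 0.69
gripper_force: 30.0
```

```bash
python3 -m jog '0 0 2 -8 0;0 0 1 -8 0;0 0 0 0 0' |grep -v ee;python3 -m jog '0.67 0 0 0 0;.7 0 0 0 0;.76 0 0 0 0; .76 0 0 0 0;.76 0 0 0 0' |grep -v ee;python3 -m jog '.76 0 0 40 0;.76 0 0 50 0;.76 0 0 50 0;.76 0 -45 0 -8;.76 -5 -45 0 -8' |grep tcp;python3 -m jog '.7 -5 -45 0 -8;.7 -5 -45 0 -8;.7 -5 -45 0 -8;.7 -5 -45 0 -8;.7 -5 -45 0 -8' |grep -v force
python3 - <<'E'
from vis import *
c=cap("top");print(circles(c,.045,(.45,.75,.18,.44),27,32,45,12));print(circles(c,.08,(.25,.85,-.5,.1),97,103,100,12));print(circles(c,.075,(.35,.55,-.4,-.15),27,32,45,12));print(circles(c,.04,(.3,.8,.03,.5),27,32,45,14))
b=(.4,.75,.15,.45);im=rectify(c,.045,*b,1);hsv=cv2.cvtColor(im,cv2.COLOR_BGR2HSV);m=cv2.inRange(hsv,(0,0,40),(180,70,255));cy=cv2.inRange(hsv,(20,120,30),(35,255,255))
hull=cv2.convexHull(cv2.findNonZero(cy));mm=np.zeros_like(m);cv2.fillConvexPoly(mm,hull,255)
print(cv2.minAreaRect(hull));mm=cv2.erode(mm,np.ones((7,7)))
for k in cv2.findContours(m&mm,0,2)[0]:
    if cv2.contourArea(k)>150:print(cv2.contourArea(k),[(round(.75-p[1]/1000,3),round(.45-p[0]/1000,3)) for p in cv2.boxPoints(cv2.minAreaRect(k))])
E
```

```text
time_s: 48.08
tcp_pos: [0.6286, 0.2823, 0.0443]
wrist_force: [0.2, 0.6, -1.8]
gripper_width: 0.685
gripper_force: 30.0
time_s: 48.7
tcp_pos: [0.6287, 0.2822, 0.0444]
wrist_force: [0.4, -0.7, -0.1]
gripper_width: 0.758
gripper_force: 0.0
tcp_pos: [0.6237, 0.1917, 0.185]
time_s: 49.95
tcp_pos: [0.5983, -0.0343, 0.1845]
ee_rot: [[-0.657, 0.754, 0.001], [0.754, 0.657, 0.0], [-0.0, 0.0, -1.0]]
gripper_width: 0.699
[(0.5725, 0.3335, 30.3)]
[(0.4465, -0.2795, 99.2), (0.6025, -0.1305, 102.4)]
[(0.4595, -0.3335, 29.2), (0.4975, -0.2865, 28.0), (0.4315, -0.2235, 28.1), (0.3985, -0.2945, 28.1)]
[(0.5715, 0.3345, 29.1), (0.7945, 0.1995, 31.4)]
((144.35687255859375, 157.2736053466797), (151.0497283935547, 192.21145629882812), 37.47617721557617)
3230.0 [(np.float32(0.549), np.float32(0.369)), (np.float32(0.605), np.float32(0.354)), (np.float32(0.584), np.float32(0.272)), (np.float32(0.527), np.float32(0.287))]
2789.5 [(np.float32(0.661), np.float32(0.312)), (np.float32(0.663), np.float32(0.249)), (np.float32(0.561), np.float32(0.247)), (np.float32(0.559), np.float32(0.309))]
```

```bash
python3 -m jog '.7 -35 -20 0 -6;.7 -35 -20 0 -6;.7 -35 -20 0 -6;.7 0 0 0 -5.6;.7 0 0 0 0' |grep -v force
python3 - <<'E'
from vis import *
c=cap("top");b=(.32,.52,-.2,-.04);im=rectify(c,.08,*b,2);cv2.imwrite("pics/h.png",im)
m=cv2.inRange(im,(0,0,0),(38,38,38))
for k in cv2.findContours(m,0,2)[0]:
    if cv2.contourArea(k)>800:
        q=cv2.boxPoints(cv2.minAreaRect(k));print(cv2.contourArea(k),[(round(.52-p[1]/2000,3),round(-.04-p[0]/2000,3)) for p in q.tolist()])
print(circles(c,.08,(.25,.7,-.5,-.05),97,103,300,12))
E
```

```text
time_s: 50.62
tcp_pos: [0.4935, -0.093, 0.1847]
ee_rot: [[-0.305, 0.952, 0.001], [0.952, 0.305, 0.0], [-0.0, 0.001, -1.0]]
gripper_width: 0.697
978.5 [(0.395, -0.081), (0.403, -0.097), (0.386, -0.106), (0.378, -0.089)]
2697.5 [(0.447, -0.078), (0.476, -0.112), (0.45, -0.135), (0.42, -0.102)]
[(0.4455, -0.2695, 102.4)]
```

```bash
python3 -m jog '.7 -45 -26 0 0;.7 -44 -27 0 0;.7 0 0 0 0;.7 0 0 0 0' |grep -v force; python3 -m jog '.7 0 0 -45 0;.7 0 0 -40 0;.7 0 0 -25 0;.7 0 0 -13 0;.7 0 0 0 0'|grep -v force
```

```text
time_s: 51.18
tcp_pos: [0.4056, -0.1458, 0.1846]
ee_rot: [[-0.305, 0.952, 0.002], [0.952, 0.305, -0.0], [-0.001, 0.001, -1.0]]
gripper_width: 0.698
time_s: 51.8
tcp_pos: [0.4052, -0.1454, 0.0601]
ee_rot: [[-0.306, 0.952, -0.002], [0.952, 0.306, -0.0], [0.001, -0.002, -1.0]]
gripper_width: 0.701
```

```bash
python3 -m jog '0 0 0 0 0;0 0 0 0 0;0 0 0 0 0;0 0 0 0 0;0 0 0 0 0' |grep grip;python3 -m jog '0 0 0 1 0;0 0 0 0 0;0 0 0 0 0;0 4 3.5 0 0;0 6 5 0 0' |grep -v ee; python3 -m jog '0 8 7 0 0;0 8 7 0 0;0 8 7 0 0;0 8 7 0 0;0 8 7 0 0'|grep -v ee;python3 -m jog '0 8 7 0 0;0 8 7 0 0;0 8 7 0 0;0 8 7 0 0;0 8 7 0 0'|grep -v ee;python3 -m jog '0 8 7 0 0;0 8 7 0 0;0 8 7 0 0;0 8 7 0 0;0 8 7 0 0'|grep -v ee;python3 -m jog '0 8 7 0 0;0 8 7 0 0;0 5 4 0 0;0 3 3 0 0;0 0 0 0 0'|grep -v ee
python3 - <<'E'
from vis import *
c=cap("top");print(circles(c,.08,(.35,.8,-.35,.1),97,103,100,12));print(circles(c,.03,(.25,.65,-.45,-.1),104,110,100,12));print(circles(c,.075,(.5,.72,-.25,-.02),27,32,45,12))
E
```

```text
gripper_width: 0.228
gripper_force: 30.0
time_s: 53.05
tcp_pos: [0.4133, -0.1371, 0.0616]
wrist_force: [-2.7, -1.7, -4.6]
gripper_width: 0.224
gripper_force: 30.5
time_s: 53.68
tcp_pos: [0.455, -0.1018, 0.0621]
wrist_force: [-2.2, -2.3, -4.4]
gripper_width: 0.226
gripper_force: 30.5
time_s: 54.3
tcp_pos: [0.495, -0.0669, 0.0621]
wrist_force: [-2.3, -1.6, -5.1]
gripper_width: 0.231
gripper_force: 30.5
time_s: 54.92
tcp_pos: [0.535, -0.0319, 0.0621]
wrist_force: [-2.6, -1.7, -5.0]
gripper_width: 0.225
gripper_force: 30.5
time_s: 55.55
tcp_pos: [0.5588, -0.0119, 0.0621]
wrist_force: [-2.5, -0.0, -4.3]
gripper_width: 0.225
gripper_force: 30.4
[(0.5995, -0.1405, 98.0), (0.4495, -0.2725, 101.3)]
[(0.4465, -0.2775, 104.9), (0.6075, -0.1385, 109.4)]
[(0.6125, -0.1995, 30.1), (0.5455, -0.1525, 31.4), (0.6515, -0.1545, 30.3)]
```

```bash
python3 -m jog '0 0 0 -0.7 0;0 4 3 -0.3 0;0 4.5 3 0 0;0 0 0 0 0;0 0 0 0 0'|grep -v ee
python3 - <<'E'
from vis import *
c=cap("top");print([circles(c,.08,(.35,.8,-.35,.1),a,103,100,12) for a in (97,98,99)]);print(circles(c,.03,(.25,.65,-.45,-.1),104,110,100,12))
E
```

```text
time_s: 56.22
tcp_pos: [0.5685, -0.0068, 0.0614]
wrist_force: [-1.0, -1.0, -2.6]
gripper_width: 0.226
gripper_force: 30.2
[[(0.4475, -0.2715, 98.9), (0.6105, -0.1415, 99.1)], [(0.4475, -0.2715, 98.9), (0.6105, -0.1415, 99.1)], [(0.6095, -0.1395, 100.2), (0.4435, -0.2685, 102.4)]]
[(0.4445, -0.2815, 105.0), (0.6175, -0.1445, 104.9)]
```

The pan is within about 3 mm of the warming centre. Let go, rise, then shut the fingers and move to the −y side of the lever.

```bash
python3 -m jog '0 0 2 0 0;0.4 0 0 0 0;.6 0 0 0 0;.6 0 0 0 0;.6 0 0 30 0' |grep -v ee; python3 -m jog '.5 0 0 45 0;0 0 0 45 10.5;0 2 -44 0 10.5;0 2 -44 0 10.5;0 2 -44 0 10.5'|grep tcp;python3 -m jog '0 2 -44 0 10.5;0 2 -44 0 10.5;0 2 -44 0 10.5;0 2 -44 0 10.5;0 2 -44 0 10.5'|grep tcp;python3 -m jog '0 0 -2 0 10.5;0 0 0 0 10.5;0 0 0 0 0;0 0 0 0 0' |grep -v force
python3 - <<'E'
from vis import *
c=cap("top");b=(.35,.8,-.35,.1)
print(circles(c,.08,b,97,103,100,12))
c=cap("scene")
m=cv2.inRange(c["bgr"],(0,0,0),(40,40,40))[240:300,160:230]
for k in cv2.findContours(m,0,2)[0]:
    if cv2.contourArea(k)>15: p=np.array(cv2.minEnclosingCircle(k)[0])+[160,240];print("knob?",p,cv2.contourArea(k),onplane(c,[p],.1))
print(project(c,[[.61,-.3365,.1]]))
E
```

```text
time_s: 56.9
tcp_pos: [0.5663, -0.0055, 0.0896]
wrist_force: [-0.3, 0.3, 0.7]
gripper_width: 0.567
gripper_force: 0.0
tcp_pos: [0.5741, -0.1386, 0.1817]
tcp_pos: [0.584, -0.359, 0.1814]
time_s: 58.65
tcp_pos: [0.5838, -0.3594, 0.1813]
ee_rot: [[-0.728, -0.686, -0.004], [-0.686, 0.728, -0.004], [0.005, -0.0, -1.0]]
gripper_width: 0.003
[(0.6105, -0.1375, 99.1)]
knob? [184.5 255.5] 51.5 [[ 0.59854923 -0.33221827]]
knob? [169.5       242.0999999] 16.0 [[ 0.54229495 -0.35638705]]
[[184.36950163 259.5695155 ]]
```

The pan is let go at (0.6105,−0.1375). I'll lower the fingers beside the lever and push along the slab's +y.

```bash
python3 -m jog '0 0 0 -40 0;0 0 0 -40 0;0 0 0 -23 0;0 0 0 0 0' |grep -v ee; python3 -m jog '0 5.8 5.6 0 0;0 5.8 5.6 0 0;0 5 4.9 0 0;0 5 4.9 0 0;0 5 4.9 0 0'|grep -v ee;python3 -m jog '0 5 4.9 0 0;0 5 4.9 0 0;0 4 3.9 0 0;0 3 2.9 0 0;0 0 0 0 0'|grep -v ee
python3 - <<'E'
from vis import *
c=cap("scene");m=cv2.inRange(c["bgr"],(0,0,0),(40,40,40))[225:300,160:240]
for k in cv2.findContours(m,0,2)[0]:
    if cv2.contourArea(k)>15: p=np.array(cv2.minEnclosingCircle(k)[0])+[160,225];print("dark",p,cv2.contourArea(k),onplane(c,[p],.1))
print("expected on",project(c,[[.627+.024,-.311+.023,.1]]))
E
```

```text
time_s: 59.25
tcp_pos: [0.5824, -0.3589, 0.0759]
wrist_force: [-0.1, -0.7, -0.1]
gripper_width: 0.001
gripper_force: 0.0
time_s: 59.88
tcp_pos: [0.6107, -0.3333, 0.0783]
wrist_force: [-1.1, -0.8, 0.7]
gripper_width: 0.007
gripper_force: 0.6
time_s: 60.5
tcp_pos: [0.6248, -0.3189, 0.0778]
wrist_force: [-6.2, -7.1, 1.8]
gripper_width: 0.007
gripper_force: 4.4
dark [189. 251.] 1839.5 [[ 0.59071783 -0.31665999]]
expected on [[206.56892468 265.28809808]]
```

```bash
python3 -m jog '0 4 3.9 0 0;0 4 3.9 0 0;0 3 2.9 0 0;0 3 2.9 0 0;0 0 0 0 0'|grep -v ee;python3 -m jog '0 2 1.9 0 0;0 2 1.9 0 0;0 0 0 0 0'|grep -v ee
```

```text
time_s: 61.18
tcp_pos: [0.6263, -0.3169, 0.0777]
wrist_force: [-27.3, -39.4, 4.6]
gripper_width: 0.006
gripper_force: 21.8
time_s: 61.55
tcp_pos: [0.6266, -0.3164, 0.0777]
wrist_force: [-34.1, -47.0, 5.7]
gripper_width: 0.009
gripper_force: 27.3
```

The push has stopped with 58 N, so it's either the end stop or the housing. I'll back off and measure the knob.

```bash
python3 -m jog '0 -12 -11.5 0 0;0 -10 -10 0 0;0 -10 -10 20 0;0 -10 -10 50 0;0 0 0 50 0'|grep -v ee;python3 -m jog '0 -20 -50 0 0;0 -20 -50 0 0;0 0 0 0 0'|grep tcp
python3 - <<'E'
from vis import *
res={}
for n,z0 in(("scene",.1),("top",.1)):
    c=cap(n);p=project(c,[[.627,-.311,.07]])[0].astype(int);R=22
    im=c["bgr"][p[1]-R:p[1]+R,p[0]-R:p[0]+R];cv2.imwrite(f"pics/k_{n}.png",im)
    m=cv2.inRange(im,(0,0,0),(45,45,45))
    for k in cv2.findContours(m,0,2)[0]:
        if cv2.contourArea(k)>6: q=np.array(cv2.minEnclosingCircle(k)[0])+p-R;print(n,q,cv2.contourArea(k),[onplane(c,[q],z).round(4).tolist() for z in(.03,.085,.1)])
    print("exp on .5:",project(c,[[.651,-.288,.1]]),"off",project(c,[[.61,-.335,.1]]))
E
```

```text
time_s: 62.18
tcp_pos: [0.6039, -0.3408, 0.2011]
wrist_force: [1.6, 1.2, 1.0]
gripper_width: 0.003
gripper_force: 0.0
tcp_pos: [0.563, -0.4434, 0.1997]
scene [209. 275.] 9.5 [[[0.6475, -0.2886]], [[0.6733, -0.2912]], [[0.6803, -0.2919]]]
scene [205.03846169 263.96153831] 59.0 [[[0.6108, -0.287]], [[0.6381, -0.2896]], [[0.6456, -0.2904]]]
exp on .5: [[206.56892468 265.28809808]] off [[184.89881446 259.35903197]]
top [367.5 199. ] 8.0 [[[0.6061, -0.301]], [[0.6, -0.2894]], [[0.5983, -0.2862]]]
top [369.  181.5] 33.0 [[[0.663, -0.3081]], [[0.6547, -0.2962]], [[0.6524, -0.2929]]]
exp on .5: [[367.4195574 181.9900591]] off [[383.22111211 194.86995098]]
```

The knob moved about 61 mm and now lies symmetric about the pivot, which is consistent with fully on. To rule out a housing stop, I'll push again higher up at knob height.

```bash
python3 -m jog '0 20 50 0 0;0 20 54 0 0;0 0 0 -50 0;0 0 0 -53 0;0 0 0 0 0'|grep -v ee;python3 -m jog '0 6 5.9 0 0;0 6 5.9 0 0;0 5 4.9 0 0;0 5 4.9 0 0;0 0 0 0 0'|grep -v ee;python3 -m jog '0 3 2.9 0 0;0 3 2.9 0 0;0 3 2.9 0 0;0 0 0 0 0'|grep -v ee
```

```text
time_s: 63.28
tcp_pos: [0.6014, -0.334, 0.091]
wrist_force: [0.3, -0.3, 0.7]
gripper_width: 0.001
gripper_force: 0.0
time_s: 63.9
tcp_pos: [0.6257, -0.3152, 0.0954]
wrist_force: [-0.4, 0.1, 0.1]
gripper_width: 0.005
gripper_force: 0.0
time_s: 64.4
tcp_pos: [0.6302, -0.3105, 0.0948]
wrist_force: [-7.1, -10.8, 1.8]
gripper_width: 0.006
gripper_force: 5.8
```

```bash
python3 -m jog '0 3 2.9 0 0;0 3 2.9 0 0;0 3 2.9 0 0;0 0 0 0 0'|grep -v ee;python3 -m jog '0 -12 -12 0 0;0 -12 -12 0 0;0 -10 -10 30 0;0 -10 -10 50 0;0 0 0 50 0'|grep -v ee;python3 -m jog '0 -20 -50 0 0;0 -20 -50 0 0;0 0 0 0 0'|grep tcp
python3 - <<'E'
from vis import *
for n in("scene","top"):
    c=cap(n);p=project(c,[[.627,-.311,.07]])[0].astype(int);R=22
    m=cv2.inRange(c["bgr"][p[1]-R:p[1]+R,p[0]-R:p[0]+R],(0,0,0),(45,45,45))
    for k in cv2.findContours(m,0,2)[0]:
        if cv2.contourArea(k)>20: q=np.array(cv2.minEnclosingCircle(k)[0])+p-R;print(n,q,onplane(c,[q],.1))
c=cap("top");print(circles(c,.08,(.35,.8,-.35,.1),97,103,100,12));print(circles(c,.075,(.5,.72,-.25,-.02),27,32,45,12));print(circles(c,.045,(.45,.75,.18,.44),27,32,45,9))
E
```

```text
time_s: 64.9
tcp_pos: [0.6311, -0.3094, 0.0946]
wrist_force: [-21.9, -31.6, 3.7]
gripper_width: 0.007
gripper_force: 17.0
time_s: 65.53
tcp_pos: [0.5991, -0.3421, 0.2266]
wrist_force: [1.5, 0.1, 0.3]
gripper_width: 0.009
gripper_force: 0.0
tcp_pos: [0.5582, -0.4446, 0.2248]
scene [205. 264.] [[ 0.64566396 -0.29050847]]
top [369.33333397 181.33333302] [[ 0.65291547 -0.29397564]]
[(0.6095, -0.1365, 98.0)]
[(0.5945, -0.0855, 28.0), (0.6605, -0.1475, 28.0), (0.5625, -0.1565, 30.2), (0.6175, -0.1885, 28.0)]
[(0.5665, 0.3335, 30.3), (0.6265, 0.2865, 27.9), (0.5245, 0.3105, 28.0), (0.5695, 0.2715, 28.1), (0.5145, 0.4045, 28.0), (0.6795, 0.3165, 30.2)]
```

The second push hit the same hard stop, so the lever is fully on. The pan is on the warming centre with four rings in it, and the two stub rings are in the bin.

```bash
python3 -c "
from station import r
print(r.finish_job())"
```

```text
the job is handed in; nothing more can be done
None
```

I handed the job in at about 66 s of the 210 s: four sound rings are flat in the pan, the pan is back within a few mm of the middle of the warming place, both stub rings are in the bin, and the switch lever is hard against its on stop. The result was not reported back; while sliding, the wrist showed up to about 5 N of lift on the pan's handle, so a tip of a fraction of a degree is possible, though I saw no sign of one.

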